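Find and press the hidden battery-hatch release of a backup power unit

ROBOT

A 6-joint arm with a two-finger parallel gripper is mounted at the origin on the work surface. World frame = base frame: x ahead of the robot, y to its left, z up, the work surface at z = 0. Lengths are in m, angles in rad, forces in N, time in s.
With the tool pointing down it reaches from about 0.275 to 0.75 m from the base axis. Payload 10.2 kg.
Tool frame: the origin (TCP) lies between the finger pads; the fingertips stand 17 mm ahead of it and the grasp point (between the pads) lies 2 mm behind it (nose_length is the distance from the TCP to the fingertips, in m); z points along the fingers, y is the direction in which the jaws open and shut (so a half turn about z gives the same grasp; the last joint's range is limited). The gripper opens to 88 mm and grips with 3 to 60 N. Pads are 18 mm wide; open, the fingers measure 123 mm over their backs; the gripper's body (75 mm by 187 mm) begins 45 mm behind the grasp point.
Start: joints at [1.028, 0.313, 1.498, -0, 1.331, -0.223], TCP at [0.165, 0.498, 0.256] pointing down, gripper open.
Joint ranges: [-2.94, 2.94], [-0.97, 2.17], [0.19, 2.56], [-1.23, 4.37], [0.02, 3.11], [-2.88, 2.88]. Speed limits (rad/s): [2.39, 2.39, 3.01, 3.14, 3.14, 3.14].

INTERFACE

Orientations are given as a unit quaternion [x, y, z, w].
In Python, from cell import * gives the robot as it stands. The module is installed in compiled form; this text tells all that it offers.
- The arm moves only by the tool jog_arm, never from a script. Its argument "series" is one flat list of numbers, 7 for each row, row after row: the turn, a rotation vector about the tool's x, y, z in degrees, then the shift along the tool's x, y, z in mm, then the finger opening in mm, from 0 to 88.1. A call has 1 to 12 rows; each row shifts and turns the commanded pose from where the row before left it, along the tool's axes as they then stand; what a row does not reach is not made up. A row lasts 1/8 s, in which the tool goes at most 62.5 mm and 10.7 degrees, less where a joint would pass 70% of its speed; a pose out of reach is approached as far as the arm can. A call is refused whole if a number of a shift passes 62.5 or a number of a turn 10.7, either way. A call with a gripper value outside its range is refused whole. The fingers move at their own pace and stop on an object; "grip_force" is the grip in N (left out, the last holds). Time passes only in rows, so rows that do not move let the fingers close. It gives the time, the measured TCP pose, the force and the opening at its end, in the units of the state.
- get_state(): the state, without advancing time (a new reading comes with each control period).
- capture(name): name is "side" or "top" or "wrist"; returns a dict with "color" (480x640x3 uint8, red, green, blue), "depth" (480x640 float32, m along the optical axis (not along the pixel's ray), 0 where there is no reading), "mtx" (3x3 intrinsics, pixels), "R" (3x3) and "t" (3): a world point X has camera coordinates R X + t; the wrist camera has in their place "mount" (4x4, takes a point from camera to tool coordinates, whose origin is the TCP and whose axes are the flange's). Camera axes: x right, y down, z forward; pixel columns grow to the right and rows downward; lengths in m; the calibration is good to about 2 mm. A picture is of the moment at which its call begins: read the wrist's pose just before it.
- job_done(): hands the job in, once; it reports no verdict.
The state is a dict: "time_s": time; "joints": joint angles; "joint_velocities": joint speeds; "effort": joint torques, N m; "position": TCP position; "eef_rot": TCP orientation; "contact_force": force on the tool from outside, world axes, zero at the start; "ft_torque": the same for the moment, N m; "finger_gap": finger opening in m.
Only numpy, scipy, OpenCV 4.12 (cv2) and the standard library are available. Lean on these libraries where they do the work, as an engineer would, in place of code of your own. Each camera call takes 0.05 s, during which the arm holds its last target. There are 200 camera calls.

TASK

The grey backup power unit lies flat on the desk with three identical black pads sunk into its top: one is the release of the battery hatch beside them, the other two are fixed blanks. With the fingertips feel from pad to pad for the one that gives, press it fully down so that the hatch pops ajar and stays so, then take the hand away. Do not touch or pry the hatch itself, pick nothing up, and leave everything else lying where it is.

Things in the scene. Friction and masses are not known exactly. Their poses are not given: they have to be found in the camera images.
- ups: Backup power unit, a flat grey plastic case 240 (x) x 400 (y) x 88 mm (z) that does not move; origin at the centre of its underside, z up. Flat top panel at z = 88 mm, with a row of three square openings 50 x 50 mm at x = -60 mm, y = +85, 0, -85 mm, a black pad in each. A dongle and a screwdriver lie on the top beyond the row's ends, 140 mm or more from its middle, up to 30 mm tall.
- pad_left (a point): Centre of the top face (unpressed) of the black pad, 47 x 47 mm, at the +y end of the unit's row, 2 mm below the panel; axes as the unit's. One of the three pads is the release, the other two are rigid blanks that look the same; which is which changes from run to run.
- pad_mid (a point): Same for the middle pad.
- pad_right (a point): Same for the pad at the -y end of the row.
- release (a joint): Travel of the release pad in m: 0 = up, 0.006 = fully down (top then 8 mm below the panel). It gives under about 3 to 4 N over its whole travel and then stops hard; friction keeps it where it is left, it does not spring back. Where the pad is must be found out.
- hatch_angle (a joint): Opening angle of the battery hatch in rad: 0 = flush. Linked to the release pad: it rises 0.04 rad for each mm of pad travel, to 0.24 rad when the pad is fully down. Hinged along its edge next to the pads, so the edge away from the pads rises, by about 26 mm.
- hatch: Battery hatch, a grey flap 107 x 256 x 6 mm with six thin dark ribs, flush with the panel; it covers the unit's x = -4 to 103 mm, y = -128 to 128 mm. Origin on the hinge, at the middle of the edge next to the pads, 6 mm below its top face.
- mouse: Black computer mouse, 105 x 60 x 36 mm, on the desk beside the unit's +y end; origin under its centre. Bystander.
- flask: Teal drinking flask, 70 mm across, 227 mm tall, on the desk beyond the unit's -y end; origin under its centre. Bystander.
- phone: Black phone, 150 x 73 x 9 mm, lying on the desk beyond the unit's -y end; origin under its centre. Bystander.
- mug: White mug, 80 mm across, 95 mm tall, on the desk beyond the unit's +y end; origin under its centre. Bystander.
- driver: Screwdriver 170 mm long, lying on the unit's top near its -y end; origin under its middle. Bystander.
- dongle: White USB dongle 59 x 20 x 10 mm, lying on the unit's top near its +y end; origin under its middle. Bystander.

How it is judged:
On the way:
1. the release pad is pressed at least 4.5 mm down (value of joint release above 0.0045 m), for 0.2 s.
At the end, for the whole second after the job is handed in: The release pad stays at least 4.5 mm down, the hatch stands ajar at 0.17 to 0.28 rad and at rest, and every bystander is within 20 mm of where it began (value of joint release above 0.0045 m and value of joint hatch_angle between 0.17 and 0.28 rad and velocity of joint hatch_angle below 0.05 rad/s and distance of each of mouse, flask, phone, mug, driver, dongle from where it was at the start of the episode below 0.02 m); the robot touches nothing.
It fails at once if a bystander is pushed, lifted or carried more than 20 mm (distance of any of mouse, flask, phone, mug, driver, dongle from where it was at the start of the episode above 0.02 m).
It fails at once if the fingers push on or pry the hatch (over 3 N) (contact force between the fingers and hatch above 3 N).
It also fails if it takes over 48 s, if anything falls off the work surface, if the arm or the gripper's body presses on something with over 40 N, if the wrist force passes 120 N, or if a joint passes its speed limit or range.

## Working session

There is one attempt and no reset: what is moved stays moved. The work goes in short steps, Python scripts to look and compute and a tool call to move; the robot and the scene stay as the last step left them, time stands still between calls to the robot, and variables do not carry over. Pictures are saved under pics/ and viewed, about 8 in all and at most 12, crops included, and the job is handed in when it is done.

Besides the shell and the picture viewer there is one more tool, called after "Request:" by a JSON object that holds its "fn" and its "kwargs". jog_arm: Moves the arm, as the interface text tells. Its arguments: {"type":"object","properties":{"series":{"type":"array","items":{"type":"number"}},"grip_force":{"type":"number"}},"required":["series"]}

```bash
mkdir -p pics
python3 - <<'E'
from cell import *
import cv2,numpy as np
s=get_state();print(s)
for n in("top","side"):
    c=capture(n);np.savez(n+".npz",**c);cv2.imwrite(f"pics/{n}0.png",c["color"][:,:,::-1]);print(n,c["mtx"],c["R"],c["t"])
E
```

```text
{'time_s': 0.0, 'joints': array([ 1.02755979e+00,  3.13446416e-01,  1.49847149e+00, -1.85508346e-05,
        1.33101384e+00, -2.23425506e-01]), 'joint_velocities': array([ 0.00059144, -0.00051722,  0.00029461, -0.00148066,  0.00073656,
        0.0013698 ]), 'effort': array([ 1.04643095e-04, -4.02200890e+01, -2.52274704e+01,  6.95359544e-02,
        3.51260277e-02, -9.38455560e-05]), 'position': array([0.164953  , 0.49815748, 0.25514994]), 'eef_rot': array([ 1.59222710e-01,  9.87242463e-01, -6.24322392e-04, -2.42063384e-04]), 'contact_force': array([-0.99181361, -0.23112201, -0.82673771]), 'ft_torque': array([-0.00573159,  0.01715331,  0.01205154]), 'finger_gap': 0.08823855536355547}
top [[433.29510523   0.         321.11246508]
 [  0.         433.29510523 239.62473037]
 [  0.           0.           1.        ]] [[ 0.00360429 -0.99991494  0.01253492]
 [-0.98179551 -0.00591892 -0.18984873]
 [ 0.18990678 -0.01162245 -0.98173333]] [0.034533   0.60508523 0.77465947]
side [[446.51695307   0.         318.65019479]
 [  0.         446.51695307 241.34802803]
 [  0.           0.           1.        ]] [[ 0.98005621 -0.19864861  0.00534427]
 [-0.11925829 -0.60946133 -0.78379484]
 [ 0.15895688  0.76752565 -0.62099685]] [-0.60087492  0.15478584  0.8493663 ]
```

View pics/top0.png

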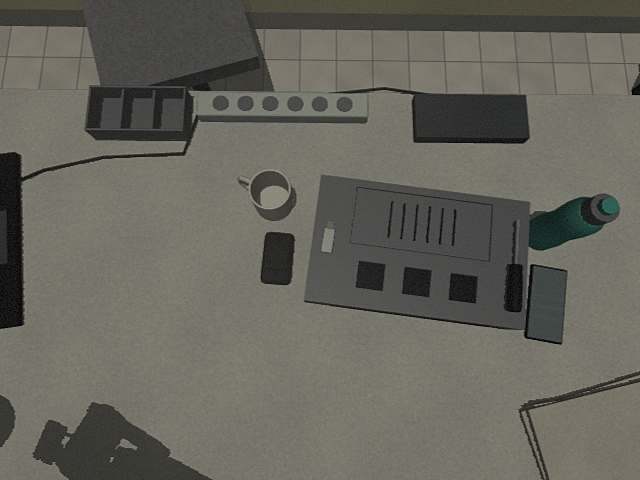

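View pics/side0.png

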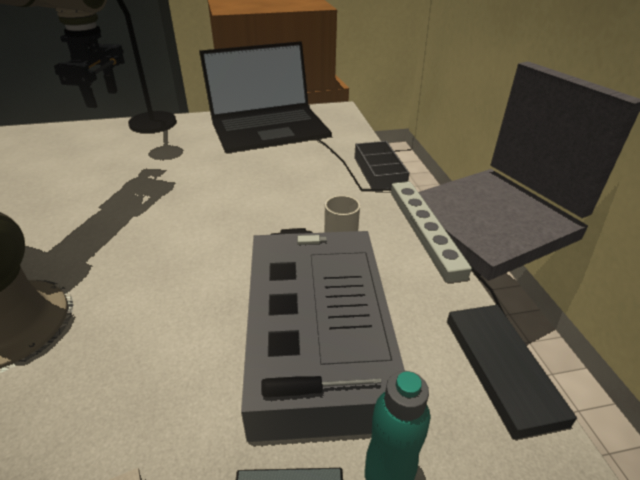

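```bash
cat > h.py <<'E'
import numpy as np,cv2
def ray(c,uv,z):
    d=np.linalg.inv(c["mtx"])@np.r_[uv,1]; R,t=c["R"],c["t"]
    o=-R.T@t; d=R.T@d; return o+d*(z-o[2])/d[2]
def pads(c,box,thr):
    x0,y0,x1,y1=box; g=cv2.cvtColor(c["color"],cv2.COLOR_RGB2GRAY)[y0:y1,x0:x1]
    n,l,st,ce=cv2.connectedComponentsWithStats((g<thr).astype(np.uint8))
    return [(ce[i]+[x0,y0],st[i]) for i in range(1,n) if st[i][4]>250]
E
python3 - <<'E'
from h import *
for n,box in(("top",(340,250,500,320)),("side",(255,250,310,370))):
    c=np.load(n+".npz")
    for thr in (35,45):
      for uv,st in pads(c,box,thr):
        u,v=uv.round().astype(int); X=ray(c,uv,.086); d=c["depth"][v,u]
        P=c["R"].T@(np.linalg.inv(c["mtx"])@np.r_[uv,1]*d-c["t"])
        print(n,thr,uv.round(1),st[2:],X.round(4),"depth pt",P.round(4))
E
```

```text
top 35 [374.1 272.7] [ 26  30 268] [ 0.5385 -0.0595  0.086 ] depth pt [ 0.5384 -0.0594  0.0864]
top 35 [416.3 281.5] [ 29  29 542] [ 0.5226 -0.1364  0.086 ] depth pt [ 0.5225 -0.1363  0.0864]
top 35 [462.8 288. ] [ 28  29 655] [ 0.5112 -0.2209  0.086 ] depth pt [ 0.5112 -0.221   0.0858]
top 45 [370.1 275.3] [ 29  30 694] [ 0.5336 -0.052   0.086 ] depth pt [ 0.5337 -0.0521  0.0851]
top 45 [416.3 281.5] [ 29  30 715] [ 0.5226 -0.1363  0.086 ] depth pt [ 0.5225 -0.1363  0.0864]
top 45 [462.7 287.8] [ 28  30 719] [ 0.5116 -0.2207  0.086 ] depth pt [ 0.5116 -0.2207  0.0858]
side 35 [283.4 271.5] [ 24  15 318] [ 0.5341 -0.0541  0.086 ] depth pt [ 0.5344 -0.051   0.0832]
side 35 [283.  304.2] [ 27  19 475] [ 0.5218 -0.1374  0.086 ] depth pt [ 0.522  -0.1345  0.0829]
side 35 [283.6 343.3] [ 30  24 645] [ 0.5111 -0.2216  0.086 ] depth pt [ 0.5112 -0.2203  0.0844]
side 45 [282.6 271.2] [ 26  17 390] [ 0.5327 -0.053   0.086 ] depth pt [ 0.5329 -0.0504  0.0836]
side 45 [283.1 304. ] [ 28  21 525] [ 0.522 -0.137  0.086] depth pt [ 0.5223 -0.1343  0.0832]
side 45 [283.5 343.1] [ 30  25 704] [ 0.511  -0.2212  0.086 ] depth pt [ 0.5111 -0.2201  0.0846]
```

```bash
cat >> h.py <<'E'
from scipy.spatial.transform import Rotation as Ro
P={"L":(.533,-.0525),"M":(.522,-.1365),"R":(.5115,-.221)}
def goto(s,p,z):
    R=Ro.from_quat(s["eef_rot"]); print("shift mm",(R.inv().apply(np.r_[p,z]-s["position"])*1000).round(1))
    A=R.as_matrix(); print("yaw err of tool y to unit y deg",np.degrees(np.arctan2(A[1,1],A[0,1])-np.arctan2(.1685,.0215)).round(2),"tilt",A[:,2].round(4))
E
python3 - <<'E'
from h import *
from cell import get_state
s=get_state()
for k in P: print(k);goto(s,P[k],.14)
c=np.load("top.npz");print("flask top",ray(c,(605,207),.227))
E
```

```text
L
shift mm [-522.5 -407.   115.6]
yaw err of tool y to unit y deg -11.05 tilt [-6.e-04 -9.e-04 -1.e+00]
M
shift mm [-538.5 -490.2  115.6]
yaw err of tool y to unit y deg -11.05 tilt [-6.e-04 -9.e-04 -1.e+00]
R
shift mm [-555.1 -573.7  115.7]
yaw err of tool y to unit y deg -11.05 tilt [-6.e-04 -9.e-04 -1.e+00]
flask top [ 0.62664335 -0.40296889  0.227     ]
```

Request:
{"fn": "jog_arm", "kwargs": {"series": [0,0,0,-43.5,-34,0,0,0,0,0,-43.5,-34,0,0,0,0,0,-43.5,-34,0,0,0,0,0,-43.5,-34,0,0,0,0,0,-43.5,-34,0,0,0,0,0,-43.5,-34,0,0,0,0,0,-43.5,-34,0,0,0,0,0,-43.5,-34,0,0,0,0,0,-43.5,-34,0,0,0,0,0,-43.5,-34,0,0,0,0,0,-43.5,-34,0,0,0,0,0,-43.5,-34,0,0], "grip_force": 20}}

```text
time_s: 1.6
position: [0.533, -0.0547, 0.2555]
eef_rot: [0.159, 0.987, 0.0, -0.0]
contact_force: [0.7, 0.5, 0.1]
finger_gap: 0.0006
```

Request:
{"fn": "jog_arm", "kwargs": {"series": [0,0,-5.5,0,0,0,0,0,0,-5.5,0,0,0,0,0,0,0,0,0,0,0,0,0,0,0,0,0,0]}}

```text
time_s: 2.1
position: [0.5322, -0.0529, 0.2556]
eef_rot: [0.065, 0.998, 0.0, -0.0]
contact_force: [-0.1, -0.8, -0.3]
finger_gap: 0.0004
```

Run:
```python
from h import *
from cell import get_state
s=get_state();print(s["time_s"],s["position"],s["contact_force"],s["finger_gap"]);goto(s,P["L"],.12)
```

```text
2.1 [ 0.53223917 -0.05290991  0.25560858] [-0.07720597 -0.81103262 -0.25047202] 0.00040291712568492523
shift mm [ -0.7   0.5 135.6]
yaw err of tool y to unit y deg -0.15 tilt [-3.e-04  1.e-04 -1.e+00]
```

Request:
{"fn": "jog_arm", "kwargs": {"series": [0,0,0,-0.7,0.5,40,0,0,0,0,0,0,40,0,0,0,0,0,0,40,0,0,0,0,0,0,20,0,0,0,0,0,0,5,0,0,0,0,0,0,0,0,0,0,0,0,0,0,0,0,0,0,0,0,0,0]}}

```text
time_s: 3.1
position: [0.5334, -0.0527, 0.1114]
eef_rot: [0.064, 0.998, -0.0, 0.001]
contact_force: [0.3, 0.6, 0.2]
finger_gap: 0.0003
```

Request:
{"fn": "jog_arm", "kwargs": {"series": [0,0,0,0,0,2,0,0,0,0,0,0,1,0,0,0,0,0,0,1,0,0,0,0,0,0,1,0,0,0,0,0,0,0,0,0,0,0,0,0,0,0]}}

```text
time_s: 3.85
position: [0.5331, -0.0526, 0.1057]
eef_rot: [0.064, 0.998, -0.0, -0.0]
contact_force: [-0.1, 0.3, -0.3]
finger_gap: 0.0003
```

Request:
{"fn": "jog_arm", "kwargs": {"series": [0,0,0,0,0,1,0,0,0,0,0,0,0,0,0,0,0,0,0,0,0]}}

```text
time_s: 4.22
position: [0.5331, -0.0526, 0.1047]
eef_rot: [0.064, 0.998, 0.0, 0.0]
contact_force: [0.1, 0.4, 0.5]
finger_gap: 0.0008
```

Request:
{"fn": "jog_arm", "kwargs": {"series": [0,0,0,0,0,1,0,0,0,0,0,0,0,0,0,0,0,0,0,0,0]}}

```text
time_s: 4.6
position: [0.5331, -0.0526, 0.1037]
eef_rot: [0.064, 0.998, 0.0, -0.0]
contact_force: [0.2, -0.6, -0.5]
finger_gap: 0.0008
```

Request:
{"fn": "jog_arm", "kwargs": {"series": [0,0,0,0,0,1,0,0,0,0,0,0,0,0,0,0,0,0,0,0,0]}}

```text
time_s: 4.97
position: [0.5332, -0.0526, 0.1034]
eef_rot: [0.064, 0.998, -0.0, 0.0]
contact_force: [-3.3, 0.4, 7.1]
finger_gap: 0.0003
```

Request:
{"fn": "jog_arm", "kwargs": {"series": [0,0,0,0,0,0.5,0,0,0,0,0,0,0,0,0,0,0,0,0,0,0]}}

```text
time_s: 5.35
position: [0.5332, -0.0527, 0.1034]
eef_rot: [0.064, 0.998, -0.0, 0.0]
contact_force: [-5.2, 0.8, 11.6]
finger_gap: 0.0007
```

Request:
{"fn": "jog_arm", "kwargs": {"series": [0,0,0,0,0,0.5,0,0,0,0,0,0,0,0,0,0,0,0,0,0,0]}}

```text
time_s: 5.72
position: [0.5332, -0.0526, 0.1034]
eef_rot: [0.064, 0.998, -0.0, 0.0]
contact_force: [-6.7, 1.2, 17.1]
finger_gap: 0.0003
```

Left pad is rigid at the pad's height (17 N, no give): a blank. On to the middle.

Request:
{"fn": "jog_arm", "kwargs": {"series": [0,0,0,0,0,-18,0,0,0,0,0,-17,0,0,0,0,0,-42,0,0,0,0,0,0,-42,0,0,0,0,0,0,0,0,0,0,0,0,0,0,0,0,0]}}

```text
time_s: 6.48
position: [0.6133, -0.0807, 0.1187]
eef_rot: [0.064, 0.998, 0.0, -0.001]
contact_force: [-0.2, 0.1, 0.2]
finger_gap: 0.0005
```

Run:
```python
from h import *
from cell import get_state
s=get_state();print(s["time_s"],s["position"],s["contact_force"]);goto(s,P["M"],.1055)
```

```text
6.475 [ 0.61330155 -0.0807069   0.11873852] [-0.19459226  0.09665769  0.2030404 ]
shift mm [ 83.4 -67.   13.4]
yaw err of tool y to unit y deg -0.07 tilt [-1.9e-03  4.0e-04 -1.0e+00]
```

I dropped a zero in that call, so the shift went along tool x and the tool ended above the hatch. It stayed 14 mm clear and there was no contact force. Correcting now, going up first.

Request:
{"fn": "jog_arm", "kwargs": {"series": [0,0,0,0,0,-15,0,0,0,0,42,-33.5,0,0,0,0,0,41.4,-33.5,0,0,0,0,0,0,0,0,0,0,0,0,0,0,0,0]}}

```text
time_s: 7.1
position: [0.5235, -0.136, 0.1359]
eef_rot: [0.064, 0.998, -0.0, 0.001]
contact_force: [0.9, 0.9, 0.1]
finger_gap: 0.0007
```

Run:
```python
from h import *
from cell import get_state
s=get_state();print(s["time_s"],s["position"],s["contact_force"]);goto(s,P["M"],.1055)
```

```text
7.1 [ 0.52346593 -0.13604413  0.13586394] [0.86012791 0.94593801 0.09922217]
shift mm [ 1.5 -0.6 30.4]
yaw err of tool y to unit y deg -0.06 tilt [ 1.9e-03 -7.0e-04 -1.0e+00]
```

Request:
{"fn": "jog_arm", "kwargs": {"series": [0,0,0,0.5,-0.5,20,0,0,0,0,0,0,6,0,0,0,0,0,0,0,0,0,0,0,0,0,0,0,0,0,0,0,0,0,0]}}

```text
time_s: 7.72
position: [0.5227, -0.1364, 0.1092]
eef_rot: [0.064, 0.998, -0.0, 0.0]
contact_force: [-0.4, 0.4, 0.1]
finger_gap: 0.0004
```

Request:
{"fn": "jog_arm", "kwargs": {"series": [0,0,0,0,0,2.5,0,0,0,0,0,0,2.5,0,0,0,0,0,0,0,0,0,0,0,0,0,0,0]}}

```text
time_s: 8.22
position: [0.5224, -0.1364, 0.1036]
eef_rot: [0.064, 0.998, 0.0, -0.0]
contact_force: [-0.7, -0.3, 0.2]
finger_gap: 0.0002
```

Request:
{"fn": "jog_arm", "kwargs": {"series": [0,0,0,0,0,1,0,0,0,0,0,0,0,0,0,0,0,0,0,0,0]}}

```text
time_s: 8.6
position: [0.5225, -0.1365, 0.1034]
eef_rot: [0.064, 0.998, -0.0, 0.0]
contact_force: [-2.6, 0.9, 7.2]
finger_gap: 0.0001
```

Request:
{"fn": "jog_arm", "kwargs": {"series": [0,0,0,0,0,1,0,0,0,0,0,0,0,0,0,0,0,0,0,0,0]}}

```text
time_s: 8.98
position: [0.5225, -0.1365, 0.1034]
eef_rot: [0.064, 0.998, -0.0, 0.0]
contact_force: [-7.0, 2.7, 18.0]
finger_gap: 0.0004
```

Request:
{"fn": "jog_arm", "kwargs": {"series": [0,0,0,0,0,0.7,0,0,0,0,0,0,0,0,0,0,0,0,0,0,0]}}

```text
time_s: 9.35
position: [0.5225, -0.1365, 0.1034]
eef_rot: [0.064, 0.998, -0.0, 0.0]
contact_force: [-9.5, 2.2, 23.7]
finger_gap: 0.0002
```

Middle is also a blank. On to the right pad.

Request:
{"fn": "jog_arm", "kwargs": {"series": [0,0,0,0,0,-32,0,0,0,0,0,-42.5,0,0,0,0,0,0,-42.5,0,0,0,0,0,0,0,0,0,0,0,0,0,0,0,0,0,0,0,0,0,0,0]}}

```text
time_s: 10.1
position: [0.5117, -0.2197, 0.133]
eef_rot: [0.063, 0.998, 0.0, -0.0]
contact_force: [-0.8, -0.2, 0.2]
finger_gap: 0.0004
```

Run:
```python
from h import *
from cell import get_state
s=get_state();print(s["time_s"],s["position"],s["contact_force"]);goto(s,P["R"],.1045)
```

```text
10.1 [ 0.51173617 -0.21970649  0.13298879] [-0.81731971 -0.19053817  0.1749241 ]
shift mm [ 0.1 -1.3 28.5]
yaw err of tool y to unit y deg 0.02 tilt [-2.e-04  3.e-04 -1.e+00]
```

Request:
{"fn": "jog_arm", "kwargs": {"series": [0,0,0,0,-1.3,20,0,0,0,0,0,0,6,0,0,0,0,0,0,2.5,0,0,0,0,0,0,0,0,0,0,0,0,0,0,0,0,0,0,0,0,0,0]}}

```text
time_s: 10.85
position: [0.5115, -0.2221, 0.1048]
eef_rot: [0.064, 0.998, -0.0, 0.0]
contact_force: [-0.1, -0.5, -0.1]
finger_gap: 0.0003
```

Request:
{"fn": "jog_arm", "kwargs": {"series": [0,0,0,0,0,2,0,0,0,0,0,0,0,0,0,0,0,0,0,0,0]}}

```text
time_s: 11.22
position: [0.5115, -0.2222, 0.1026]
eef_rot: [0.064, 0.998, -0.0, 0.0]
contact_force: [1.0, -0.4, 1.2]
finger_gap: 0.0003
```

Request:
{"fn": "jog_arm", "kwargs": {"series": [0,0,0,0,0,1,0,0,0,0,0,0,0,0,0,0,0,0,0,0,0]}}

```text
time_s: 11.6
position: [0.5115, -0.2221, 0.1016]
eef_rot: [0.064, 0.998, -0.0, 0.0]
contact_force: [0.8, -0.4, 2.6]
finger_gap: 0.0001
```

Request:
{"fn": "jog_arm", "kwargs": {"series": [0,0,0,0,0,1,0,0,0,0,0,0,0,0,0,0,0,0,0,0,0]}}

```text
time_s: 11.98
position: [0.5115, -0.2221, 0.1005]
eef_rot: [0.064, 0.998, -0.0, 0.0]
contact_force: [0.9, -1.2, 1.8]
finger_gap: 0.0005
```

It gives. Pressing on to the hard stop (expected at z ≈ 0.0974).

Request:
{"fn": "jog_arm", "kwargs": {"series": [0,0,0,0,0,1,0,0,0,0,0,0,1,0,0,0,0,0,0,0,0,0,0,0,0,0,0,0]}}

```text
time_s: 12.48
position: [0.5114, -0.222, 0.0984]
eef_rot: [0.064, 0.998, 0.0, -0.0]
contact_force: [1.5, -0.9, 2.5]
finger_gap: 0.0002
```

Request:
{"fn": "jog_arm", "kwargs": {"series": [0,0,0,0,0,1,0,0,0,0,0,0,0.5,0,0,0,0,0,0,0,0,0,0,0,0,0,0,0]}}

```text
time_s: 12.98
position: [0.5114, -0.222, 0.0974]
eef_rot: [0.064, 0.998, -0.0, -0.0]
contact_force: [-1.3, 0.2, 7.3]
finger_gap: 0.0003
```

Request:
{"fn": "jog_arm", "kwargs": {"series": [0,0,0,0,0,1,0,0,0,0,0,0,0,0,0,0,0,0,0,0,0]}}

```text
time_s: 13.35
position: [0.5114, -0.2221, 0.0973]
eef_rot: [0.064, 0.998, -0.0, 0.0]
contact_force: [-3.7, 1.6, 15.8]
finger_gap: 0.0005
```

Hard stop after 6 mm. Retreating straight up, then back toward the base.

Request:
{"fn": "jog_arm", "kwargs": {"series": [0,0,0,0,0,-10,0,0,0,0,0,0,-30,0,0,0,0,0,0,-40,0,0,0,0,0,0,-40,0,0,0,0,40,0,-20,0,0,0,0,40,0,0,0,0,0,0,40,0,0,0,0,0,0,0,0,0,0,0,0,0,0,0,0,0]}}

```text
time_s: 14.48
position: [0.3929, -0.2069, 0.2361]
eef_rot: [0.064, 0.998, -0.0, 0.0]
contact_force: [0.2, -0.8, 0.1]
finger_gap: 0.0001
```

Run:
```python
from h import *
from cell import *
s=get_state();print(s["time_s"],s["position"],s["contact_force"])
for n in("top","side"):
    c=capture(n);o=np.load(n+".npz");cv2.imwrite(f"pics/{n}1.png",c["color"][:,:,::-1])
    # surface height of the hatch's far edge: depth where the hatch plane is seen
    d=np.linalg.inv(c["mtx"])
    H,W=c["depth"].shape;v,u=np.mgrid[:H,:W];pix=np.stack([u,v,np.ones_like(u)],-1).reshape(-1,3)@d.T
    X=((pix*c["depth"].reshape(-1,1))-c["t"])@c["R"]
    y=np.array([.1266,.992]);y/=np.linalg.norm(y);x=np.array([y[1],-y[0]])
    q=X[:,:2]-np.array(P["M"]);a=q@x-.060;b=q@y
    for lo in(0,20,40,60,80,95):
        m=(a>lo/1e3)&(a<lo/1e3+.01)&(abs(b)<.1)&(c["depth"].ravel()>0)&(X[:,2]>.06);print(n,lo,m.sum(),np.median(X[m,2]).round(4))
    m=(abs(q@x)<.015)&(abs(b+.085)<.015);print("pad z",np.median(X[m,2]))
```

```text
14.475 [ 0.39286633 -0.2069149   0.23613237] [ 0.21863933 -0.82834233  0.0809261 ]
top 0 598 0.0897
top 20 606 0.0946
top 40 608 0.0996
top 60 607 0.1045
top 80 607 0.1093
top 95 261 0.1121
pad z 0.07922053437422504
side 0 500 0.0895
side 20 501 0.0944
side 40 505 0.0995
side 60 505 0.1043
side 80 501 0.109
side 95 176 0.1117
pad z 0.07903754058230013
```

View pics/side1.png

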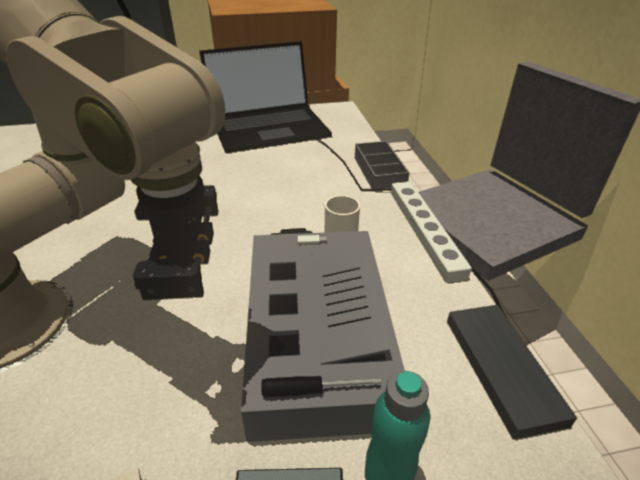

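View pics/top1.png

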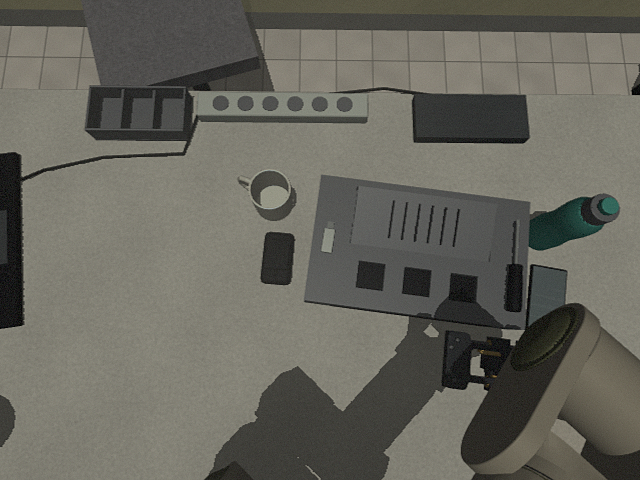

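The side view shows the hatch's far edge raised, with a dark wedge near (360,355). Its slope is 0.245 rad and the right pad's top is at about 0.079–0.080. The top view shows the mouse, mug, flask, dongle and driver at the same pixels as before. The phone's visible part, near (548,285), hasn't moved either. The hand is clear at z 0.236.

```bash
python3 -c "
from cell import *
print(get_state()['contact_force']);print(job_done())"
```

```text
[-0.58943642  0.69673243  0.12950899]
the job is handed in; nothing more can be done
None
```

The release was the right (−y) pad. I pressed it fully down, the hatch popped ajar and stayed so, and I handed the job in at about 14.5 s of the 48 s allowed; no verdict is reported.

- **Feeling the pads:** The left and middle pads did not give under 17 N and 24 N. The right pad gave at a measured 2–3 N and stopped hard after 6 mm, at about 16 N.
- **Last checks:** After I withdrew the hand, both cameras put the hatch at about 0.245 rad and the pad top at about 0.079 m, roughly 8–9 mm below the panel. No bystander had visibly moved in the pictures, though the arm hid part of the phone in the top view. The tool read no contact force beyond noise.
- **One mistake:** A dropped zero in one move sent the tool sideways over the closed hatch. It stayed about 14 mm above the panel and touched nothing, and I corrected it in the next move.

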